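# Clamp a mailing tube in its vee cradle

### The arm

A 7-joint arm with a two-finger parallel gripper is mounted at the origin on the work surface. World frame = base frame: x ahead of the robot, y to its left, z up, the work surface at z = 0. Lengths are in m, angles in degrees, forces in N, time in s.
With the tool pointing down it reaches from about 0.425 to 0.8 m from the base axis. Payload 8.3 kg.
Tool frame: the origin (TCP) lies at the very end of the fingers, on their centre line; the grasp point (between the pads) lies 19 mm behind it (ctrl.tcp_to_grasp is the distance from the TCP to the grasp point, in m); z points along the fingers, y is the line along which they close (so a half turn about z gives the same grasp; the last joint's range is limited). The gripper opens to 85 mm and grips with 20 to 120 N. Pads are 22 mm wide; open, the fingers measure 114 mm over their backs; the gripper's body (76 mm by 85 mm) begins 54 mm behind the grasp point. The pads swing forward as they close: fully open they stand 13 mm farther back than shut.
Start: joints at [-78.031, 21.967, 0.94, 78.501, -0.361, 79.538, -2.664], TCP at [0.168, 0.602, 0.231] pointing down, gripper open.
Joint ranges: [-169.22, 169.22], [-14.56, 117.87], [-87.37, 89.26], [10.42, 133.3], [-82.24, 262.24], [0.94, 117.77], [-172.7, 172.7]. Speed limits (degrees/s): [136.94, 136.94, 172.46, 172.46, 180, 180, 180].

### API

Orientations are given as a 3x3 rotation matrix whose columns are the frame's x, y, z axes.
In Python, from bench import status, vision, ticket, ctrl gives the robot as it stands. The module is installed in compiled form; this text tells all that it offers.
- The arm moves only by the tool arm_command, never from a script. Its argument "motion" is a list that holds one entry, the list of rows, each a list of 5 numbers: the opening, from 0 (shut) to 1 (fully open), then the shift along the tool's x, y, z in mm, then the turn about the tool's z in rad. A call has 1 to 8 rows; each row is the pose to reach, as a shift and turn from the pose commanded when the call began, along the tool's axes at that moment; what a row does not reach only later rows make up. A row lasts 1/10 s, in which the tool goes at most 50 mm and 8.59 degrees, less where a joint would pass 70% of its speed; a pose out of reach is approached as far as the arm can. A call with a gripper value outside its range is refused whole. The fingers move at their own pace and stop on an object; the grip force is fixed at half the most. Time passes only in rows, so rows that repeat a pose let the fingers close. It gives the time, the measured TCP pose, the force, the opening and the grip force at its end, in the units of the state.
- status.read_state(): the state, without advancing time (a new reading comes with each control period).
- vision.grab_frame(name): name is "scene" or "side" or "wrist"; returns the picture (400x640x3 uint8, red, green, blue); there is no depth.
- vision.camera_params(name): a dict with "fx", "fy", "cx", "cy" (pixels), "k1" (the pictures are not rectified: a ray, as slopes to the right and down, at radius r is drawn at 1 + k1 r^2 times it, then the intrinsics apply), "cam_to_world" (4x4, takes a point from camera to world coordinates); the wrist camera has in their place "tool_from_camera" (4x4, takes a point from camera to tool coordinates, whose origin is the TCP and whose axes are the flange's). Camera axes: x right, y up, looking along -z (the intrinsics and any distortion apply to the point x, -y, -z); pixel columns grow to the right and rows downward; lengths in m; the calibration is good to about 2 mm. A picture is of the moment at which its call begins: read the wrist's pose just before it. camera_params takes no time and is no camera call.
- ticket.finish_job(): hands the job in; it is judged then, once.
The state is a dict: "t": time; "q": joint angles; "joint_vel": joint speeds; "effort": joint torques, N m; "ee_pos": TCP position; "tcp_rot": TCP orientation; "ft_force": force on the tool from outside, world axes, zero at the start; "ft_torque": the same for the moment, N m; "grip_width": finger opening in m; "grip_force": force on a finger pad.
Only numpy, scipy, OpenCV 4.12 (cv2) and the standard library are available. Lean on these libraries where they do the work, as an engineer would, in place of code of your own. Each camera call takes 0.05 s, during which the arm holds its last target. There are 200 camera calls.

### The job

Get the mailing tube ready for trimming: roll it, without lifting it, off the loading ledge into the two vee blocks and let go of it, so that it settles square in both. Then slide it gently along the vees until its end bears on the end stop, and after that push the hold-down arm down by its palm pad until the rubber foot holds the tube snugly without crushing the cardboard; the arm stays where it is left. Leave the other things on the desk where they are.

Things in the scene. Friction and masses are not known exactly. Their poses are not given: they have to be found in the camera images.
- cradle: Plywood tube cradle fixed to the desk. Origin on the desk top under the middle of the vee; x = rolling direction, away from the robot; y = along the vee, to the end stop. Base board 15 mm thick, x -178 to 110, y -130 to 200 mm. Two vee blocks 30 mm thick at y = -65 and 65; 90 degree vees, bottom at z 20, lips at x -38 and 38, z 58. Steel bar (10 by 20) of the hold-down at x 78, y 0, 260 high.
- vee_seat (a point): Point on the cradle at x 0, y 0, z 83.6 mm (cradle frame): the axis of a tube that is seated in both vees passes through it, parallel to the cradle's y.
- ledge_edge (a point): Middle of the loading ledge's edge next to the vee (cradle x -42, y 0, z 58 mm). The ledge is level plywood at that height, reaching 136 mm from here towards the robot (cradle -x) and 125 mm to either side; a back rail 10 mm high and 12 mm wide runs along its far end, on the robot's side.
- tube: Closed cardboard mailing tube, 90 mm diameter (too thick for an 85 mm hand), 220 mm long over its white end caps, 0.2 to 0.42 kg. Origin in the middle of its axis; y = its axis, towards the stop; x and z turn as it rolls. Starts on the ledge up to 5 degrees askew, its axis 100 to 125 mm before the vee's, its end 10 to 65 mm short of the stop. Slides in the vees with 1.5 to 5 N.
- stop: Adjustable end stop: upright aluminium plate 60 mm wide, 6 thick, top at z 102, screwed tight and rigid, its face set anew each time at cradle y 106 to 134 mm. Origin in the middle of the face that the tube's end is to touch, at z 83.6; y points away from the tube. The end is to bear on it with more than 0.5 N, never above 20 N; never press on the tube with more than 25 N.
- clamp_arm: Grey arm of the hold-down, sliding on the bar. Origin in the middle of the flat top of its round black palm pad (44 mm wide), at z 265 mm at the start, cradle x 5, y 0; z up. A downward push of about 6 N slides it, up to 90 mm; friction keeps it where it is left. The rest of the push goes through the foot into the tube: above 15 N crushes it. Snug = over 4 N left when released.
- spindle_hole (a point): Underside of the arm's nose, over the vee's axis, 40 mm below the palm pad's top. From it a screwed spindle with a round rubber foot (30 mm wide) hangs; it is set anew each time: foot's underside 57 to 93 mm below the palm pad's top, so it meets a seated tube (top at z 129) after 43 to 80 mm of travel. The foot yields 1 mm per 6 N. On release the arm holds what was pressed, up to 11 N.
- tape_roll: Bystander: clear roll of packing tape lying flat, 104 mm diameter, 48 mm high; origin in the middle of its underside. Leave it alone.
- end_cap: Bystander: spare white plastic end cap, a disc 92 mm in diameter, 16 mm high, lying flat on the desk; origin in the middle of its underside. Leave it alone.
- mug: Bystander: white mug, 80 mm diameter, 90 mm high; origin in the middle of its underside. Leave it alone.
- figure: Bystander: small turned wooden figure, 38 mm diameter, 73 mm high; origin in the middle of its underside. Leave it alone.
- pencil_pot: Bystander: glass pot with pencils, 76 mm diameter, pot 100 mm and pencils 175 mm high; origin in the middle of its underside. Leave it alone.
- notebook: Bystander: grey notebook, 55 by 150 by 14 mm, lying flat; origin in the middle of its underside. Leave it alone.
Mind the look-alikes: they are no part of the job. Leave any yellow look-alike of the tube alone.

How it is judged (in metres and radians):
On the way, in this order (a step that is already met when the one before it is completed fails the run):
1. the tube has rolled into both vees and settled there, square, touched by nothing but the cradle, before it is clamped (x of tube in the frame of cradle between -0.0025 and 0.0025 m and z of tube in the frame of cradle between 0.0811 and 0.0861 m and angle between the y axis of tube and the y axis of cradle, either way round below 0.02 rad and linear speed of tube below 0.02 m/s and contact force between each of the fingers, the arm, clamp_arm and tube below 0.2 N), for 0.3 s.
2. the seated tube's end bears on the end stop, not yet clamped (x of tube in the frame of cradle between -0.0025 and 0.0025 m and z of tube in the frame of cradle between 0.0811 and 0.0861 m and angle between the y axis of tube and the y axis of cradle, either way round below 0.02 rad and contact force between tube and stop above 0.5 N and contact force between clamp_arm and tube below 0.2 N), for 0.03 s.
At the end, for the whole second after the job is handed in: The tube lies still and seated in both vee blocks (axis within 2.5 mm of the vee's centre line sideways and in height, and within 1.1 degrees of its direction), its end within 3 mm of the end stop's face, and the hold-down's foot bears on it with more than 4 N on its own (x of tube in the frame of cradle between -0.0025 and 0.0025 m and z of tube in the frame of cradle between 0.0811 and 0.0861 m and angle between the y axis of tube and the y axis of cradle, either way round below 0.02 rad and y of tube in the frame of stop above -0.113 m and linear speed of tube below 0.01 m/s and contact force between clamp_arm and tube above 4 N); the robot touches nothing.
It fails at once if the tube is lifted (its axis more than 125 mm above the desk; on the ledge it is at 103 mm) (height (world z) of tube above 0.125 m).
It fails at once if the hold-down's foot crushes the tube (more than 15 N) (contact force between clamp_arm and tube above 15 N).
It fails at once if the tube is rammed against the end stop (more than 20 N) (contact force between tube and stop above 20 N).
It fails at once if the fingers or the hand press on the tube with more than 25 N (contact force between any of the fingers, the arm and tube above 25 N).
It fails at once if a bystander is moved by more than 20 mm (distance of any of tape_roll, end_cap, mug, figure, pencil_pot, notebook from where it was at the start of the episode above 0.02 m).
It also fails if it takes over 64 s, if anything falls off the work surface, if the arm or the gripper's body presses on something with over 40 N, if the wrist force passes 120 N, or if a joint passes its speed limit or range.

## Working session

There is one attempt and no reset: what is moved stays moved. The work goes in short steps, Python scripts to look and compute and a tool call to move; the robot and the scene stay as the last step left them, time stands still between calls to the robot, and variables do not carry over. Pictures are saved under pics/ and viewed, at most 10 in all, crops included, and the job is handed in when it is done.

Besides the shell and the picture viewer there is one more tool, called after ">>>" by a JSON object that holds its "op" and its "data". arm_command: Moves the arm, as the interface text tells. Its arguments: {"type":"object","properties":{"motion":{"type":"array"}},"required":["motion"]}

```bash
mkdir -p pics
python3 - <<'E'
from bench import status, vision, ctrl
import cv2
s=status.read_state(); print(s['t'],s['q'],s['ee_pos'],s['tcp_rot'],s['ft_force'],s['grip_width'])
for n in ("scene","side"):
    im=vision.grab_frame(n); cv2.imwrite(f"pics/{n}0.png",im[:,:,::-1]); print(n,vision.camera_params(n))
print(vision.camera_params("wrist"))
E
```

```text
0.0 [-78.02926451  22.01553453   0.93818501  78.56202551  -0.36022004
  79.53820644  -2.66437581] [0.16764229 0.60156879 0.23027014] [[-9.63298559e-01  2.68431843e-01 -4.81446422e-04]
 [ 2.68432270e-01  9.63296664e-01 -1.91114640e-03]
 [-4.92368175e-05 -1.97024033e-03 -9.99998058e-01]] [1.41396308 0.49535328 1.05423613] 0.08505080560617116
scene {'fx': 395.18436072475544, 'fy': 395.18436072475544, 'cx': 320.4838814155649, 'cy': 196.36143266763477, 'k1': -0.03737694095121142, 'cam_to_world': array([[-0.47855057, -0.53278342,  0.69794784,  1.10357039],
       [ 0.87805332, -0.29346879,  0.3780191 ,  0.34351559],
       [ 0.0034236 ,  0.79373667,  0.6082519 ,  0.70361262],
       [ 0.        ,  0.        ,  0.        ,  1.        ]])}
side {'fx': 366.2787757812068, 'fy': 366.2787757812068, 'cx': 317.91116930961135, 'cy': 200.43271233168258, 'k1': -0.06772191334449411, 'cam_to_world': array([[ 0.86822125,  0.32011796, -0.3790994 ,  0.12803303],
       [-0.49602943,  0.54133326, -0.67890581, -0.67944339],
       [-0.01211083,  0.77748491,  0.62878497,  0.81121229],
       [ 0.        ,  0.        ,  0.        ,  1.        ]])}
{'fx': 321.7694136880456, 'fy': 321.7694136880456, 'cx': 318.5407061813309, 'cy': 203.90590794148704, 'k1': 0.022777799639879834, 'tool_from_camera': array([[ 2.05956097e-04,  9.54854220e-01,  2.97074699e-01,
         7.52390335e-02],
       [ 9.99999777e-01, -3.85248479e-04,  5.44981062e-04,
        -2.85670405e-04],
       [ 6.34825043e-04,  2.97074520e-01, -9.54854086e-01,
        -1.42904838e-01],
       [ 0.00000000e+00,  0.00000000e+00,  0.00000000e+00,
         1.00000000e+00]])}
```

View pics/scene0.png

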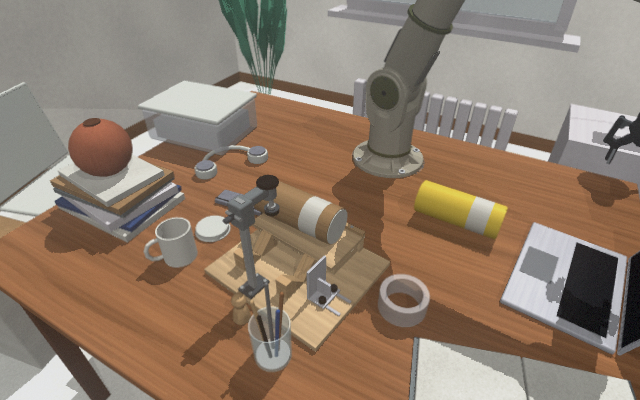

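View pics/side0.png

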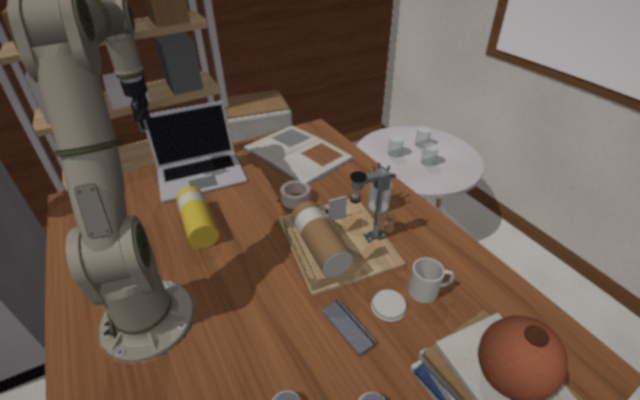

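```bash
cat > h.py <<'E'
import numpy as np, cv2
from bench import status, vision
def cam(n,st=None):
    p=vision.camera_params(n)
    if n=="wrist":
        T=np.eye(4); T[:3,:3]=st['tcp_rot']; T[:3,3]=st['ee_pos']; M=T@p['tool_from_camera']
    else: M=p['cam_to_world']
    return p,M
def ray(c,uv):
    p,M=c; x=(uv[0]-p['cx'])/p['fx']; y=(uv[1]-p['cy'])/p['fy']; X,Y=x,y
    for _ in range(20):
        f=1+p['k1']*(X*X+Y*Y); X,Y=x/f,y/f
    d=M[:3,:3]@np.array([X,-Y,-1]); return M[:3,3],d/np.linalg.norm(d)
def plane(c,uv,z):
    o,d=ray(c,uv); return o+d*(z-o[2])/d[2]
def proj(c,P):
    p,M=c; q=M[:3,:3].T@(np.array(P)-M[:3,3]); X,Y=q[0]/-q[2],-q[1]/-q[2]; f=1+p['k1']*(X*X+Y*Y)
    return np.array([p['fx']*X*f+p['cx'],p['fy']*Y*f+p['cy']])
def two(c1,a,c2,b):
    o1,d1=ray(c1,a);o2,d2=ray(c2,b)
    A=np.stack([d1,-d2],1); t=np.linalg.lstsq(A,o2-o1,rcond=None)[0]
    P,Q=o1+d1*t[0],o2+d2*t[1]; return (P+Q)/2,np.linalg.norm(P-Q)
E
python3 - <<'E'
from h import *
S,D=cam("scene"),cam("side")
for uv in [(388,262),(315,347),(205,272)]: print("board",plane(S,uv,.015)[:2])
for uv in [(402,257),(310,297)]: print("board side",plane(D,uv,.015)[:2])
print("pad",two(S,(268,182),D,(358,177)), plane(S,(268,182),.265),plane(D,(358,177),.265))
a=cv2.imread("pics/scene0.png")[140:360,190:410]; b=cv2.imread("pics/side0.png")[150:310,265:425]
cv2.imwrite("pics/crop.png",np.hstack([cv2.resize(a,(400,400),interpolation=2),cv2.resize(b,(400,400),interpolation=2)]))
E
```

```text
board [0.46018177 0.17704819]
board [0.73602833 0.1338934 ]
board [ 0.69231919 -0.1801352 ]
board side [ 0.68874044 -0.1710061 ]
board side [ 0.39085278 -0.15823306]
pad (array([ 0.60044586, -0.04739149,  0.25607237]), np.float64(0.003162720839028752)) [ 0.60907109 -0.03877761  0.265     ] [ 0.59368837 -0.05896028  0.265     ]
```

View pics/crop.png

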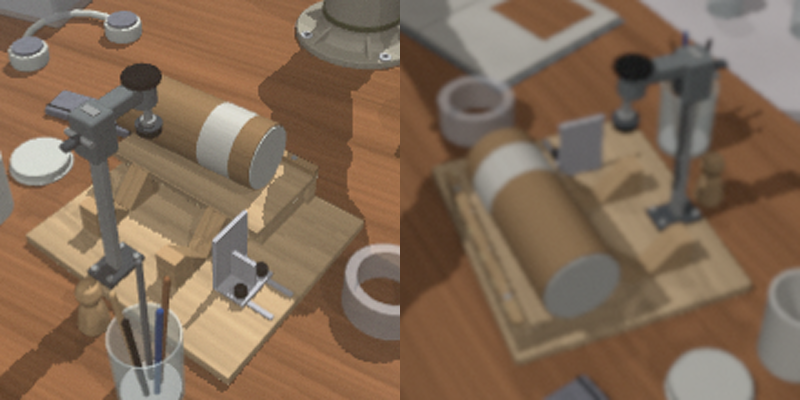

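Run:
```python
from h import *
from scipy.optimize import least_squares
S,D=cam("scene"),cam("side")
a=plane(D,(337.4,264.8),.103); b=plane(S,(336.3,226.4),.103)
print("tube ends",a,b,np.linalg.norm(a-b),"mid",(a+b)/2,"yaw",np.degrees(np.arctan2(-(b-a)[0],(b-a)[1])))
pts=[(S,(389.1,262.5),(.110*0-.178,.2,.015)),(S,(314.5,346),(.110,.2,.015)),(S,(205,272),(.110,-.13,.015)),(D,(403.5,261.5),(.110,-.13,.015)),(D,(312.5,290),(-.178,-.13,.015)),(S,(267.7,181.5),(.005,0,.265)),(D,(358,176.5),(.005,0,.265))]
def f(v):
    c,s=np.cos(v[2]),np.sin(v[2])
    return np.concatenate([proj(C,(v[0]+c*p[0]-s*p[1],v[1]+s*p[0]+c*p[1],p[2]))-uv for C,uv,p in pts])
r=least_squares(f,[.6,-.04,-.15],loss='soft_l1'); v=r.x
print(v[:2],np.degrees(v[2])); print(f(v).reshape(-1,2).round(1))
c,s=np.cos(v[2]),np.sin(v[2]);R=np.array([[c,-s],[s,c]])
loc=lambda P:R.T@(np.array(P)[:2]-v[:2])
print("tube ends local",loc(a),loc(b))
print("mug",loc(plane(S,(178,258),0)),loc(plane(D,(425,297),0)),"figure",loc(plane(S,(241,318),0)),"pot",loc(plane(S,(272,362),0)),"tape",loc(plane(D,(295,204),0)))
# stop plate: scene crop corners near top: (215,245),(247,213)
for q in [(215,245),(247,213)]: print("stop top",loc(plane(S,(190+q[0]/1.818,140+q[1]/1.818),.102)))
```

```text
tube ends [ 0.46904421 -0.1646199   0.103     ] [0.49565099 0.05549859 0.103     ] 0.22172070583922135 mid [ 0.4823476  -0.05456066  0.103     ] yaw -6.892177583447064
[ 0.59994231 -0.04281454] -9.270041501491491
[[ 1.9 -0.6]
 [ 0.7  3.6]
 [-1.5 -2.7]
 [ 2.2 -0.4]
 [-1.3  0.8]
 [-0.5 -1.3]
 [ 0.2 -3.7]]
tube ends local [-0.10956722 -0.14130069] [-0.11876633  0.0802291 ]
mug [ 0.1182269  -0.22098233] [ 0.10125729 -0.2486265 ] figure [0.1418429  0.02686274] pot [0.17384915 0.14589402] tape [-0.10290168  0.24941341]
stop top [0.03128408 0.12050981]
stop top [-0.02856821  0.11900658]
```

>>> {"op": "arm_command", "data": {"motion": [[[1,-40,-25,-4,0],[1,-80,-51,-8,-0.02],[1,-120,-76,-12,-0.03],[1,-160,-102,-16,-0.05],[1,-200,-127,-20,-0.06],[1,-240,-153,-24,-0.08],[1,-280,-178,-28,-0.1],[1,-318,-204,-30,-0.11]]]}}

```text
t: 0.9
ee_pos: [0.4204, 0.3184, 0.2614]
tcp_rot: [[-0.987, 0.161, 0.0], [0.161, 0.987, 0.0], [-0.0, 0.0, -1.0]]
ft_force: [1.0, 0.6, -0.1]
grip_width: 0.0853
grip_force: 0.0
```

>>> {"op": "arm_command", "data": {"motion": [[[1,-9,-45,0,0],[1,-18,-90,0,0],[1,-26,-135,0,0],[1,-34,-180,0,0],[1,-43,-225,0,0],[1,-52,-270,0,0],[1,-60,-314,0,0],[1,-68,-357,0,0]]]}}

```text
t: 1.7
ee_pos: [0.4283, -0.045, 0.2612]
tcp_rot: [[-0.987, 0.161, -0.0], [0.161, 0.987, 0.0], [0.0, 0.0, -1.0]]
ft_force: [0.5, -0.3, 0.2]
grip_width: 0.0856
grip_force: 0.0
```

Run:
```python
from h import *
s=status.read_state(); print(s['ee_pos'],s['ft_force'])
im=vision.grab_frame("wrist"); cv2.imwrite("pics/w1.png",im[:,:,::-1])
```

```text
[ 0.42833603 -0.04504947  0.26116716] [ 0.48750365 -0.31002456  0.20351606]
```

View pics/w1.png

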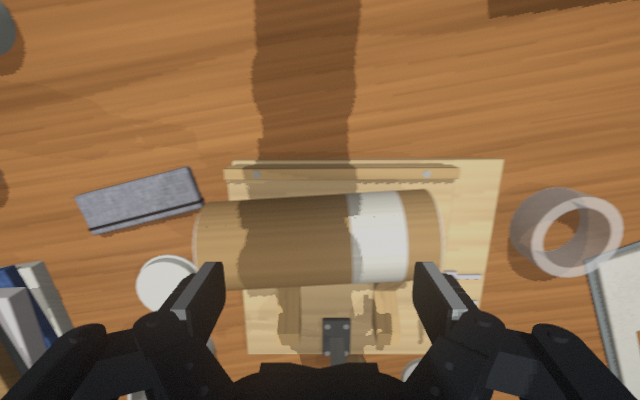

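Run:
```python
from h import *
from scipy.optimize import least_squares
s=status.read_state(); W=cam("wrist",s)
P=lambda uv,z:plane(W,uv,z)[:2]
bl,br,fl=P((233,161),.015),P((504,159),.015),P((250,354),.015)
rl,rr=P((225,168.5),.068),P((459,167),.068)
print("back edge",bl,br,np.linalg.norm(br-bl),"yaw",np.degrees(np.arctan2(-(br-bl)[0],(br-bl)[1])), "left len",np.linalg.norm(fl-bl))
print("rail",rl,rr,np.linalg.norm(rr-rl),np.degrees(np.arctan2(-(rr-rl)[0],(rr-rl)[1])))
pts=[((233,161),(-.178,-.13,.015)),((504,159),(-.178,.2,.015)),((250,354),(.11,-.13,.015)),((225,168.5),(-.178,-.125,.068)),((459,167),(-.178,.125,.068))]
def f(v):
    c,s_=np.cos(v[2]),np.sin(v[2])
    return np.concatenate([proj(W,(v[0]+c*p[0]-s_*p[1],v[1]+s_*p[0]+c*p[1],p[2]))-uv for uv,p in pts])
v=least_squares(f,[.6,-.04,-.15]).x; print("cradle",v[:2],np.degrees(v[2])); print(f(v).reshape(-1,2).round(1))
c,s_=np.cos(v[2]),np.sin(v[2]);R=np.array([[c,-s_],[s_,c]]);L=lambda q:R.T@(q-v[:2])
# tube silhouettes: tangent planes through cam; lines in image top (205,203)-(430,190), bottom (215,289)-(425,282)
def tang(a,b):
    o,d1=ray(W,a);_,d2=ray(W,b);n=np.cross(d1,d2);return o,n/np.linalg.norm(n)
o,n1=tang((205,203),(430,190));_,n2=tang((215,290),(425,281))
ax=np.cross(n1,n2);ax/=np.linalg.norm(ax);print("axis",ax,"yaw",np.degrees(np.arctan(-ax[0]/ax[1])))
# mid between tangents: bisector plane point at z .103
for y in (-.15,-.05,.05):
    # solve x at given y for distance equal
    x=min(np.linspace(.4,.56,1601),key=lambda x:abs(abs(np.dot(np.array([x,y,.103])-o,n1))-abs(np.dot(np.array([x,y,.103])-o,n2))))
    p=np.array([x,y,.103]);print(p,"loc",L(p[:2]),"r",abs((p-o)@n1))
```

```text
back edge [ 0.40192856 -0.15475518] [0.45529856 0.16818531] 0.32732081670464247 yaw -9.384033676270818 left len 0.2864211526868946
rail [ 0.40169485 -0.14946519] [0.44198133 0.09383317] 0.2466112193773684 -9.401993567968002
cradle [ 0.59810503 -0.05640362] -9.294952602102995
[[-1.1 -0.2]
 [ 1.3 -0.7]
 [-1.1  0.7]
 [-1.3  0.8]
 [ 1.8  0.3]]
axis [-0.10032333 -0.9944053  -0.03306549] yaw -5.760950213825926
[ 0.4744 -0.15    0.103 ] loc [-0.10696338 -0.11234791] r 0.04397854194586109
[ 0.4859 -0.05    0.103 ] loc [-0.11176607 -0.01180347] r 0.04441204274894999
[0.4975 0.05   0.103 ] loc [-0.11647006  0.08875712] r 0.04494110142151369
```

Run:
```python
from h import *
s=status.read_state(); W=cam("wrist",s)
S,D=cam("scene"),cam("side")
print(plane(W,(250,354),.015),plane(W,(233,161),.015))
pts=[(-.178,-.13,.015),(.11,-.13,.015),(.11,.2,.015),(-.178,.2,.015),(-.178,-.125,.068),(-.178,.125,.068),(.005,0,.265),(-.042,-.125,.058),(-.042,.125,.058)]
out=[]
for C,f,box in ((S,"scene0",(190,140,220)),(D,"side0",(265,150,160))):
    im=cv2.imread(f"pics/{f}.png"); k=400/box[2]
    a=cv2.resize(im[box[1]:box[1]+box[2],box[0]:box[0]+box[2]],(400,400),interpolation=2)
    for v,col in (((.598,-.0564,-9.3),(0,0,255)),((.600,-.0428,-9.3),(255,0,0))):
        t=np.radians(v[2]);c,s_=np.cos(t),np.sin(t)
        for p in pts:
            u=(proj(C,(v[0]+c*p[0]-s_*p[1],v[1]+s_*p[0]+c*p[1],p[2]))-np.array(box[:2]))*k
            cv2.circle(a,tuple(int(x) for x in u),2,col,-1)
    out.append(a)
cv2.imwrite("pics/ov.png",np.hstack(out))
```

```text
[ 0.68467352 -0.20049757  0.015     ] [ 0.40192856 -0.15475518  0.015     ]
```

View pics/ov.png

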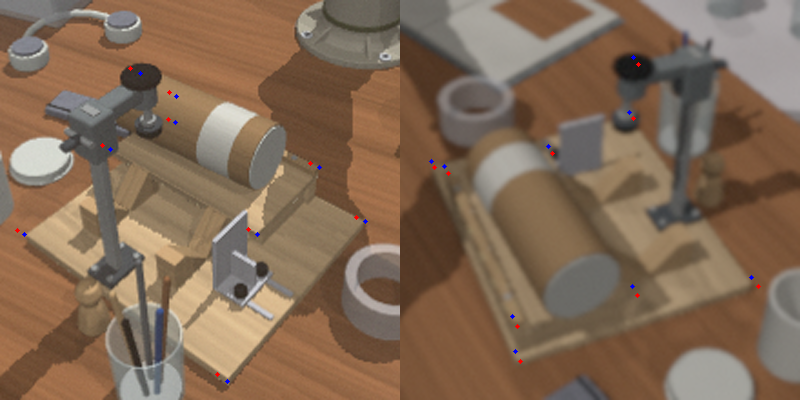

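>>> {"op": "arm_command", "data": {"motion": [[[1,10,0,0,0],[1,10,0,40,0],[1,10,0,80,0],[1,10,0,120,0],[1,10,0,125,0]]]}}

```text
t: 2.25
ee_pos: [0.4154, -0.0405, 0.1324]
tcp_rot: [[-0.987, 0.16, -0.008], [0.16, 0.987, -0.001], [0.008, -0.002, -1.0]]
ft_force: [0.1, -0.0, 0.7]
grip_width: 0.0854
grip_force: 0.0
```

>>> {"op": "arm_command", "data": {"motion": [[[1,0,0,20,0],[1,0,0,40,0],[1,0,0,50,0],[1,0,0,50,0]]]}}

```text
t: 2.65
ee_pos: [0.4187, -0.041, 0.0862]
tcp_rot: [[-0.987, 0.16, -0.002], [0.16, 0.987, -0.0], [0.001, -0.0, -1.0]]
ft_force: [-0.3, 0.1, -0.2]
grip_width: 0.0855
grip_force: 0.0
```

Run:
```python
from h import *
s=status.read_state(); print(s['ee_pos'],s['ft_force'])
a=vision.grab_frame("wrist");b=vision.grab_frame("side")
b=cv2.resize(b[120:320,200:520],(640,400),interpolation=2)
im=np.hstack([cv2.resize(a[100:,120:520],(400,300)),cv2.resize(b,(400,250))[:, :] if 0 else cv2.copyMakeBorder(cv2.resize(b,(400,250)),0,50,0,0,0)])
cv2.imwrite("pics/w2.png",im[:,:,::-1])
```

```text
[ 0.4187199  -0.0409981   0.08624407] [-0.29988547  0.14266683 -0.24379355]
```

View pics/w2.png

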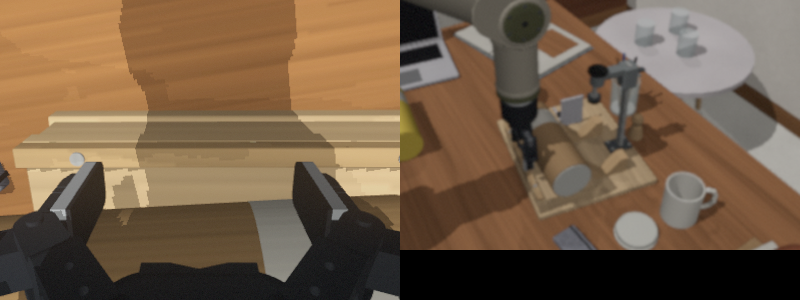

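>>> {"op": "arm_command", "data": {"motion": [[[1,-4,0,0,0],[1,-8,0,0,0],[1,-12,0,0,0],[1,-16,0,0,0],[1,-20,0,0,0],[1,-24,0,0,0],[1,-28,0,0,0],[1,-32,0,0,0]]]}}

```text
t: 3.55
ee_pos: [0.451, -0.0467, 0.0862]
tcp_rot: [[-0.987, 0.161, -0.0], [0.161, 0.987, -0.0], [0.0, -0.0, -1.0]]
ft_force: [-0.6, -0.3, 0.1]
grip_width: 0.0855
grip_force: 0.0
```

>>> {"op": "arm_command", "data": {"motion": [[[1,-4,0,0,0],[1,-8,0,0,0],[1,-12,0,0,0],[1,-16,0,0,0],[1,-20,0,0,0],[1,-24,0,0,0],[1,-28,0,0,0],[1,-32,0,0,0]]]}}

```text
t: 4.35
ee_pos: [0.4826, -0.0519, 0.0863]
tcp_rot: [[-0.987, 0.161, -0.0], [0.161, 0.987, -0.0], [0.0, -0.0, -1.0]]
ft_force: [-0.1, 1.1, -0.3]
grip_width: 0.0854
grip_force: 0.0
```

Run:
```python
from h import *
s=status.read_state(); print(s['ee_pos'],s['ft_force'])
a=vision.grab_frame("wrist");b=vision.grab_frame("side")
b=cv2.resize(b[150:310,265:465],(400,320),interpolation=2)
im=np.hstack([cv2.resize(a,(512,320)),b])[:, :]
cv2.imwrite("pics/w3.png",cv2.resize(im,(800,280))[:,:,::-1])
```

```text
[ 0.4825537  -0.05186137  0.08629658] [-0.06413272  1.08372482 -0.30886617]
```

View pics/w3.png

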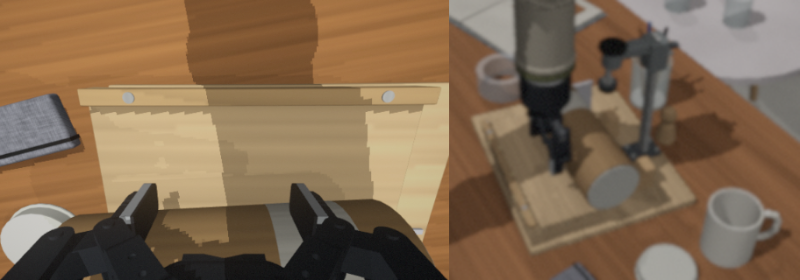

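>>> {"op": "arm_command", "data": {"motion": [[[1,-3,0,0,0],[1,-6,0,0,0],[1,-9,0,0,0],[1,-12,0,0,0],[1,-15,0,0,0],[1,-17,0,0,0],[1,-19,0,0,0],[1,-21,0,0,0]]]}}

```text
t: 5.25
ee_pos: [0.5031, -0.0552, 0.0863]
tcp_rot: [[-0.987, 0.161, -0.0], [0.161, 0.987, -0.0], [0.0, -0.0, -1.0]]
ft_force: [0.4, -0.8, -0.6]
grip_width: 0.0854
grip_force: 0.0
```

Run:
```python
from h import *
s=status.read_state(); print(s['ee_pos'],s['ft_force'])
a=vision.grab_frame("wrist");b=vision.grab_frame("side")
b=cv2.resize(b[150:310,265:465],(400,320),interpolation=2)
im=np.hstack([cv2.resize(a,(512,320)),b])[:, :]
cv2.imwrite("pics/w4.png",cv2.resize(im,(800,280))[:,:,::-1])
```

```text
[ 0.50308787 -0.05518516  0.08628361] [ 0.40973214 -0.80396692 -0.62259605]
```

View pics/w4.png

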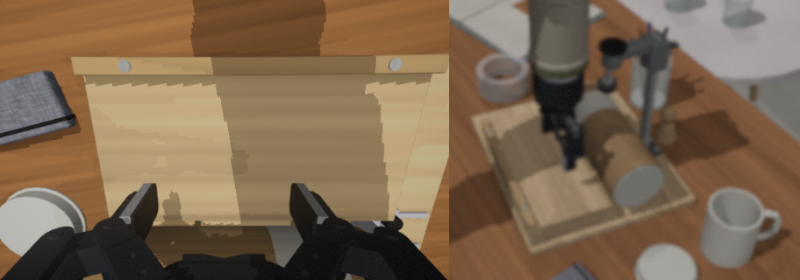

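Run:
```python
from h import *
D=cam("side")
t=np.radians(-9.3);R=np.array([[np.cos(t),-np.sin(t)],[np.sin(t),np.cos(t)]]);o=np.array([.599,-.047])
for z in(.0836,.103): print(R.T@(plane(D,(372.2,255.7),z)[:2]-o))
b=cv2.cvtColor(vision.grab_frame("side"),cv2.COLOR_RGB2HSV)
m=((b[:,:,1]<40)&(b[:,:,2]>90)).astype(np.uint8); m[:, :350]=0;m[:,395:]=0;m[:230]=0;m[285:]=0
n,l,st,c=cv2.connectedComponentsWithStats(m); 
for i in range(1,n):
    if st[i,4]>50: print(st[i],c[i],R.T@(plane(D,c[i],.0836)[:2]-o))
```

```text
[-0.0036264  -0.12589067]
[-0.01319678 -0.1412043 ]
[359 245  28  23 466] [372.59012876 255.91201717] [-0.00300357 -0.1269478 ]
```

>>> {"op": "arm_command", "data": {"motion": [[[1,10,0,0,0],[1,20,0,0,0],[1,20,0,0,0],[1,20,0,0,0],[1,20,0,-40,0],[1,20,0,-80,0],[1,20,0,-100,0],[0,20,0,-100,0]]]}}

```text
t: 6.2
ee_pos: [0.4854, -0.0521, 0.1896]
tcp_rot: [[-0.987, 0.161, 0.006], [0.161, 0.987, 0.001], [-0.006, 0.002, -1.0]]
ft_force: [0.3, -0.2, 0.3]
grip_width: 0.0738
grip_force: 0.0
```

>>> {"op": "arm_command", "data": {"motion": [[[0,-15,-25,0,-0.14],[0,-30,-50,0,-0.28],[0,-45,-75,0,-0.42],[0,-60,-95,0,-0.56],[0,-75,-115,0,-0.7],[0,-90,-130,0,-0.84],[0,-105,-145,0,-0.98],[0,-112,-152,0,-1.12]]]}}

```text
t: 7.0
ee_pos: [0.5693, -0.2217, 0.1846]
tcp_rot: [[-0.574, -0.819, -0.002], [-0.819, 0.574, -0.001], [0.002, 0.001, -1.0]]
ft_force: [-0.0, -0.3, 0.1]
grip_width: 0.0003
grip_force: 0.0
```

>>> {"op": "arm_command", "data": {"motion": [[[0,0,0,0,-0.14],[0,0,0,0,-0.28],[0,0,0,0,-0.42],[0,0,0,0,-0.45]]]}}

```text
t: 7.4
ee_pos: [0.5653, -0.2178, 0.1735]
tcp_rot: [[-0.343, -0.939, -0.035], [-0.939, 0.343, 0.008], [0.004, 0.036, -0.999]]
ft_force: [-0.6, 0.8, -2.2]
grip_width: 0.0002
grip_force: 0.0
```

Run:
```python
from h import *
s=status.read_state(); print(s['ee_pos'],s['tcp_rot'].round(3),s['ft_force'],s['q'])
t=np.radians(-9.3);R=np.array([[np.cos(t),-np.sin(t)],[np.sin(t),np.cos(t)]]);o=np.array([.599,-.047])
print("loc",R.T@(s['ee_pos'][:2]-o))
```

```text
[ 0.56527475 -0.21775238  0.17354065] [[-0.343 -0.939 -0.035]
 [-0.939  0.343  0.008]
 [ 0.004  0.036 -0.999]] [-0.55240083  0.8492845  -2.23043896] [ 30.81669725  24.083836   -17.46678615  83.85391199   7.32638236
  75.23660051 172.60871258]
loc [-0.00568772 -0.17395809]
```

>>> {"op": "arm_command", "data": {"motion": [[[0,0,0,0,0.15],[0,0,0,0,0.15]]]}}

```text
t: 7.6
ee_pos: [0.5649, -0.2188, 0.1734]
tcp_rot: [[-0.486, -0.873, -0.035], [-0.874, 0.486, 0.01], [0.008, 0.035, -0.999]]
ft_force: [-0.2, -0.3, -0.7]
grip_width: -0.0003
grip_force: 0.0
```

Run:
```python
from h import *
s=status.read_state(); print(s['ee_pos'],s['tcp_rot'].round(3),s['ft_force'],s['q'][6])
t=np.radians(-9.3);R=np.array([[np.cos(t),-np.sin(t)],[np.sin(t),np.cos(t)]]);o=np.array([.599,-.047])
print("loc",R.T@(s['ee_pos'][:2]-o),"cradle x,y in tool",(s['tcp_rot'].T[:2,:2]@R).T.round(3))
```

```text
[ 0.5648853  -0.21880004  0.17343061] [[-0.486 -0.873 -0.035]
 [-0.874  0.486  0.01 ]
 [ 0.008  0.035 -0.999]] [-0.21449779 -0.29884049 -0.70390922] 164.30405551880818
loc [-0.00590275 -0.17505492] cradle x,y in tool [[-0.338 -0.94 ]
 [-0.941  0.338]]
```

>>> {"op": "arm_command", "data": {"motion": [[[0,-1,-3,35,0],[0,-2,-6,70,0],[0,-3,-8,88,0],[0,-3,-8,88,0]]]}}

```text
t: 8.0
ee_pos: [0.5687, -0.218, 0.0824]
tcp_rot: [[-0.478, -0.877, -0.041], [-0.878, 0.479, 0.009], [0.012, 0.04, -0.999]]
ft_force: [-0.1, 0.1, 0.5]
grip_width: -0.0003
grip_force: 0.0
```

Run:
```python
from h import *
s=status.read_state(); print(s['ee_pos'],s['ft_force'])
D=cam("side")
t=np.radians(-9.3);R=np.array([[np.cos(t),-np.sin(t)],[np.sin(t),np.cos(t)]]);o=np.array([.599,-.047])
print("loc",R.T@(s['ee_pos'][:2]-o))
a=vision.grab_frame("wrist");b=vision.grab_frame("side")
b=cv2.resize(b[150:310,265:465],(400,320),interpolation=2)
cv2.imwrite("pics/w5.png",cv2.resize(np.hstack([cv2.resize(a,(512,320)),b]),(800,280))[:,:,::-1])
```

```text
[ 0.5686619  -0.21801046  0.08235767] [-0.08488163  0.07275741  0.49107788]
loc [-0.00230338 -0.1736654 ]
```

View pics/w5.png

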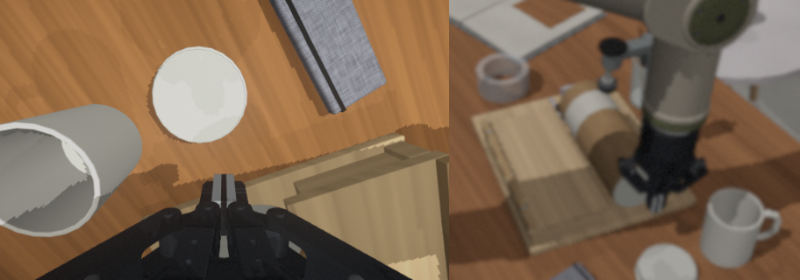

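>>> {"op": "arm_command", "data": {"motion": [[[0,-5,1.5,0,0],[0,-10,3.5,0,0],[0,-15,5.5,0,0],[0,-18,6.5,0,0],[0,-20,7.5,0,0],[0,-22,8,0,0],[0,-24,8.5,0,0],[0,-26,9.5,0,0]]]}}

```text
t: 8.9
ee_pos: [0.5753, -0.1915, 0.0866]
tcp_rot: [[-0.482, -0.875, -0.034], [-0.876, 0.482, 0.007], [0.01, 0.033, -0.999]]
ft_force: [0.2, 0.3, -0.6]
grip_width: 0.0002
grip_force: 0.0
```

>>> {"op": "arm_command", "data": {"motion": [[[0,-2,0.5,0,0],[0,-4,1.5,0,0],[0,-6,2,0,0],[0,-8,3,0,0],[0,-10,3.5,0,0],[0,-12,4.5,0,0]]]}}

```text
t: 9.5
ee_pos: [0.5773, -0.1792, 0.087]
tcp_rot: [[-0.482, -0.875, -0.033], [-0.876, 0.482, 0.006], [0.01, 0.032, -0.999]]
ft_force: [0.1, -2.9, 2.5]
grip_width: -0.0002
grip_force: 0.0
```

>>> {"op": "arm_command", "data": {"motion": [[[0,-1.5,0.5,0,0],[0,-3,1,0,0],[0,-4.5,1.5,0,0],[0,-6,2,0,0],[0,-7.5,2.5,0,0],[0,-9,3,0,0]]]}}

```text
t: 10.1
ee_pos: [0.579, -0.1701, 0.0871]
tcp_rot: [[-0.482, -0.875, -0.033], [-0.876, 0.483, 0.006], [0.01, 0.032, -0.999]]
ft_force: [-1.4, -4.6, 5.0]
grip_width: 0.0001
grip_force: 0.0
```

>>> {"op": "arm_command", "data": {"motion": [[[0,-1.5,0.5,0,0],[0,-3,1,0,0],[0,-4.5,1.5,0,0],[0,-6,2,0,0]]]}}

```text
t: 10.5
ee_pos: [0.5802, -0.1638, 0.0871]
tcp_rot: [[-0.482, -0.875, -0.033], [-0.876, 0.483, 0.006], [0.01, 0.032, -0.999]]
ft_force: [-2.2, -6.9, 4.6]
grip_width: -0.0001
grip_force: 0.0
```

Run:
```python
from h import *
s=status.read_state(); print(s['ee_pos'],s['ft_force'],s['ft_torque'])
t=np.radians(-9.3);R=np.array([[np.cos(t),-np.sin(t)],[np.sin(t),np.cos(t)]]);o=np.array([.599,-.047])
print("loc",R.T@(s['ee_pos'][:2]-o))
a=vision.grab_frame("scene");b=vision.grab_frame("side")
a=cv2.resize(a[140:300,230:390],(400,400),interpolation=2)
b=cv2.resize(b[150:310,285:445],(400,400),interpolation=2)
cv2.imwrite("pics/w6.png",np.hstack([a,b])[:,:,::-1])
```

```text
[ 0.58015586 -0.16384757  0.08711813] [-2.15678713 -6.87598303  4.61019295] [-1.13695939  0.33117223  0.11847828]
loc [ 0.00028656 -0.11835698]
```

View pics/w6.png

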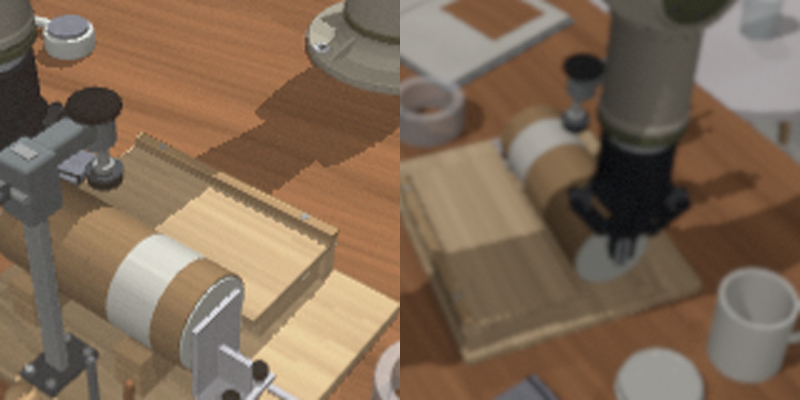

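>>> {"op": "arm_command", "data": {"motion": [[[0,-0.5,0.2,0,0],[0,-1,0.4,0,0]]]}}

```text
t: 10.8
ee_pos: [0.5802, -0.1638, 0.0871]
tcp_rot: [[-0.483, -0.875, -0.033], [-0.875, 0.483, 0.005], [0.011, 0.031, -0.999]]
ft_force: [-1.4, -8.9, 3.7]
grip_width: -0.0001
grip_force: 0.0
```

>>> {"op": "arm_command", "data": {"motion": [[[0,-0.5,0.2,0,0],[0,-1,0.4,0,0],[0,-1,0.4,0,0]]]}}

```text
t: 11.1
ee_pos: [0.5801, -0.1637, 0.0872]
tcp_rot: [[-0.484, -0.874, -0.033], [-0.875, 0.484, 0.004], [0.012, 0.031, -0.999]]
ft_force: [-1.3, -9.7, 4.6]
grip_width: -0.0002
grip_force: 0.4
```

>>> {"op": "arm_command", "data": {"motion": [[[0,-0.7,0.3,0,0],[0,-1.5,0.5,0,0],[0,-1.5,0.5,0,0]]]}}

```text
t: 11.4
ee_pos: [0.5801, -0.1637, 0.0872]
tcp_rot: [[-0.485, -0.874, -0.033], [-0.874, 0.485, 0.003], [0.014, 0.031, -0.999]]
ft_force: [-2.2, -12.9, 4.7]
grip_width: 0.0001
grip_force: 0.8
```

Run:
```python
from h import *
S=cam("scene");t=np.radians(-9.3);R=np.array([[np.cos(t),-np.sin(t)],[np.sin(t),np.cos(t)]])
# crop scale 2.5, off (230,140): tube end top rim ~ (215,272)?; plate top edge corners (193,325),(243,280)
for o in ([.599,-.047],[.600,-.0428]):
    for q,z in (((193,322),.102),((242,279),.102)): print(R.T@(plane(S,(230+q[0]/2.5,140+q[1]/2.5),z)[:2]-o))
im=vision.grab_frame("scene"); hsv=cv2.cvtColor(im,cv2.COLOR_RGB2HSV)
for q in [(v,u) for v in (252,) for u in range(300,334,2)]: print(q[1],im[q[0],q[1]],end=' ')
```

```text
[0.02057873 0.11312484]
[-0.04245586  0.11505053]
[0.02027061 0.10881844]
[-0.04276398  0.11074413]
300 [165 133  97] 302 [162 131  96] 304 [166 135  97] 306 [169 135  99] 308 [172 141 101] 310 [169 137 100] 312 [171 141 102] 314 [176 140 104] 316 [132 111  84] 318 [184 184 177] 320 [120 118 112] 322 [123 120 112] 324 [125 121 115] 326 [117 106  93] 328 [224 194 151] 330 [221 190 146] 332 [214 183 141]
```

>>> {"op": "arm_command", "data": {"motion": [[[0,9,-3,0,0],[0,20,-7,0,0],[0,25,-8,-40,0.14],[0,25,-8,-82,0.28],[0,25,-8,-124,0.42],[0,25,-8,-166,0.56],[0,25,-8,-208,0.7],[0,25,-8,-225,0.84]]]}}

```text
t: 12.25
ee_pos: [0.5843, -0.1866, 0.3162]
tcp_rot: [[-0.975, -0.221, -0.028], [-0.221, 0.975, 0.007], [0.026, 0.013, -1.0]]
ft_force: [0.4, 0.2, 0.1]
grip_width: 0.0001
grip_force: 0.0
```

>>> {"op": "arm_command", "data": {"motion": [[[0,0,0,0,0.14],[0,0,0,0,0.28],[0,0,0,0,0.39],[0,0,0,0,0.39]]]}}

```text
t: 12.65
ee_pos: [0.5831, -0.1864, 0.311]
tcp_rot: [[-0.986, 0.162, -0.035], [0.162, 0.987, 0.008], [0.035, 0.002, -0.999]]
ft_force: [1.0, -0.3, -0.9]
grip_width: -0.0003
grip_force: 0.0
```

Run:
```python
from h import *
s=status.read_state(); print(s['ee_pos'],s['tcp_rot'].round(3),s['ft_force'])
t=np.radians(-9.3);R=np.array([[np.cos(t),-np.sin(t)],[np.sin(t),np.cos(t)]]);o=np.array([.599,-.047])
print("loc",R.T@(s['ee_pos'][:2]-o))
S,D,W=cam("scene"),cam("side"),cam("wrist",s)
ims={n:vision.grab_frame(n) for n in("scene","side","wrist")}
c={}
for n,b in(("scene",(240,290,165,205)),("side",(340,375,160,200))):
    m=(ims[n].max(2)<60).astype(np.uint8); x0,x1,y0,y1=b
    k=np.zeros_like(m);k[y0:y1,x0:x1]=m[y0:y1,x0:x1]
    nn,l,st,ce=cv2.connectedComponentsWithStats(k);i=1+st[1:,4].argmax();print(n,st[i],ce[i]);c[n]=ce[i]
print(two(S,c["scene"],D,c["side"]))
cv2.imwrite("pics/last_w.png",ims["wrist"][:,:,::-1])
```

```text
[ 0.58305871 -0.18644551  0.3109909 ] [[-0.986  0.162 -0.035]
 [ 0.162  0.987  0.008]
 [ 0.035  0.002 -0.999]] [ 0.99697844 -0.34446819 -0.85045111]
loc [ 0.00680317 -0.14018877]
scene [257 175  22  15 200] [267.14 182.4 ]
side [351 172  16  11 144] [358.51388889 177.125     ]
(array([ 0.60172653, -0.04831384,  0.25568708]), np.float64(0.0027095549788789587))
```

>>> {"op": "arm_command", "data": {"motion": [[[0,0,45,0,0],[0,0,90,0,0],[0,0,139,0,0],[0,0,139,20,0],[0,0,139,35,0],[0,0,139,35,0]]]}}

```text
t: 13.4
ee_pos: [0.6033, -0.049, 0.2743]
tcp_rot: [[-0.987, 0.158, -0.038], [0.158, 0.987, 0.007], [0.039, 0.001, -0.999]]
ft_force: [-0.1, 0.3, 0.2]
grip_width: 0.0003
grip_force: 0.0
```

>>> {"op": "arm_command", "data": {"motion": [[[0,0,0,3,0],[0,0,0,6,0],[0,0,0,9,0],[0,0,0,12,0],[0,0,0,15,0],[0,0,0,18,0]]]}}

```text
t: 14.0
ee_pos: [0.6042, -0.0496, 0.2599]
tcp_rot: [[-0.986, 0.162, -0.032], [0.162, 0.987, 0.007], [0.032, 0.002, -0.999]]
ft_force: [-0.7, -0.2, 5.7]
grip_width: -0.0001
grip_force: 3.0
```

>>> {"op": "arm_command", "data": {"motion": [[[0,0,0,4,0],[0,0,0,8,0],[0,0,0,12,0],[0,0,0,16,0],[0,0,0,20,0],[0,0,0,24,0],[0,0,0,28,0],[0,0,0,31,0]]]}}

```text
t: 14.8
ee_pos: [0.6041, -0.0496, 0.2293]
tcp_rot: [[-0.986, 0.162, -0.029], [0.162, 0.987, 0.007], [0.03, 0.002, -1.0]]
ft_force: [2.4, -1.2, 6.0]
grip_width: -0.0001
grip_force: 2.9
```

>>> {"op": "arm_command", "data": {"motion": [[[0,0,0,2,0],[0,0,0,4,0],[0,0,0,6,0]]]}}

```text
t: 15.1
ee_pos: [0.6041, -0.0496, 0.2235]
tcp_rot: [[-0.986, 0.162, -0.029], [0.162, 0.987, 0.006], [0.029, 0.002, -1.0]]
ft_force: [2.8, -1.3, 5.6]
grip_width: -0.0003
grip_force: 2.9
```

>>> {"op": "arm_command", "data": {"motion": [[[0,0,0,2,0],[0,0,0,4,0]]]}}

```text
t: 15.3
ee_pos: [0.6041, -0.0496, 0.2196]
tcp_rot: [[-0.986, 0.162, -0.028], [0.162, 0.987, 0.006], [0.029, 0.002, -1.0]]
ft_force: [4.1, -1.5, 5.4]
grip_width: -0.0001
grip_force: 2.9
```

>>> {"op": "arm_command", "data": {"motion": [[[0,-1,0,2,0],[0,-2,0,4,0],[0,-2,0,5,0]]]}}

```text
t: 15.6
ee_pos: [0.6043, -0.0496, 0.2135]
tcp_rot: [[-0.986, 0.162, -0.033], [0.162, 0.987, 0.007], [0.034, 0.001, -0.999]]
ft_force: [-1.8, -0.6, 5.4]
grip_width: 0.0002
grip_force: 2.8
```

>>> {"op": "arm_command", "data": {"motion": [[[0,0,0,2,0],[0,0,0,4,0],[0,0,0,5,0]]]}}

```text
t: 15.9
ee_pos: [0.6043, -0.0496, 0.2104]
tcp_rot: [[-0.986, 0.162, -0.031], [0.162, 0.987, 0.007], [0.032, 0.002, -0.999]]
ft_force: [-7.6, -0.5, 18.4]
grip_width: -0.0003
grip_force: 8.9
```

>>> {"op": "arm_command", "data": {"motion": [[[0,0,0,-5,0],[0,0,0,-15,0],[0,0,0,-40,0],[0,0,0,-80,0],[0,0,0,-90,0],[0,0,0,-90,0]]]}}

```text
t: 16.5
ee_pos: [0.6081, -0.0498, 0.3003]
tcp_rot: [[-0.986, 0.161, -0.029], [0.161, 0.987, 0.007], [0.03, 0.002, -1.0]]
ft_force: [-1.3, -0.2, -0.7]
grip_width: -0.0003
grip_force: 0.0
```

Run:
```python
from h import *
s=status.read_state(); print(s['ee_pos'],s['ft_force'])
D=cam("side");t=np.radians(-9.3);R=np.array([[np.cos(t),-np.sin(t)],[np.sin(t),np.cos(t)]]);o=np.array([.599,-.047])
b=cv2.cvtColor(vision.grab_frame("side"),cv2.COLOR_RGB2HSV)
m=((b[:,:,1]<40)&(b[:,:,2]>90)).astype(np.uint8); m[:, :345]=0;m[:,395:]=0;m[:230]=0;m[285:]=0
n,l,st,c=cv2.connectedComponentsWithStats(m)
for i in range(1,n):
    if st[i,4]>50: print(st[i],c[i],R.T@(plane(D,c[i],.0836)[:2]-o))
```

```text
[ 0.60813141 -0.04982826  0.30032211] [-1.3021046  -0.15358224 -0.73874228]
[355 239  29  24 464] [369.06034483 250.47198276] [-0.00289977 -0.10579217]
```

```bash
python3 -c "
from bench import ticket
print(ticket.finish_job())"
```

```text
the job is handed in; nothing more can be done
None
```

I handed the job in at about 16.6 s of the 64 s; no verdict came back. The tube was rolled into both vees and slid onto the end stop. The hold-down was then pressed to about 12–13 N at the foot (18.4 N push less about 5.5 N to slide the arm) and released. I inferred that force and the end's contact from the wrist force and camera, and could not measure the foot force left after release.

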